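Load the indexing fixture and dial it to the third stop

ROBOT

A 6-joint arm with a two-finger parallel gripper is mounted at the origin on a cart in front of the work surface, level with it; the furniture and walls round the work are solid. World frame = base frame: x ahead of the robot, y to its left, z up, the work surface at z = 0. Lengths are in m, angles in degrees, forces in N, time in s.
With the tool pointing down it reaches from about 0.25 to 0.8 m from the base axis. Payload 3.9 kg.
Tool frame: the origin (TCP) lies at the very end of the fingers, on their centre line; the grasp point (between the pads) lies 19 mm behind it; x points along the fingers, y is the direction in which the jaws open and shut, and the axes are right-handed (so a half turn about x gives the same grasp; the last joint's range is limited). The gripper opens to 85 mm and grips with 20 to 120 N. Pads are 22 mm wide; open, the fingers measure 114 mm over their backs; the gripper's body (76 mm by 85 mm) begins 54 mm behind the grasp point. The pads swing forward as they close: fully open they stand 13 mm farther back than shut.
Start: joints at [-67.953, 14.897, -7.913, 67.191, 0, 90], TCP at [0.197, -0.487, 0.231] pointing down, gripper open.
Joint ranges: [-159.42, 159.42], [-47.68, 98.78], [-73.54, 78.23], [-108.79, 121.32], [-90, 84.71], [-180, 180]. Speed limits (degrees/s): [147.25, 147.25, 180, 180, 180, 180].

INTERFACE

Orientations are given as [roll, pitch, yaw] about the fixed x, y, z axes, in that order (R = Rz(yaw) Ry(pitch) Rx(roll)).
In Python, from cell import ctrl gives the robot as it stands.
- The arm moves only by the tool jog_arm, never from a script. Its arguments are lists of equal length, an entry for each row: "offset": the shift along the tool's x, y, z as a fraction of full scale, a list of three; "turn": the turn, a rotation vector about the tool's x, y, z as a fraction of full scale, a list of three; "grip": the closure, from 0 (fully open) to 1 (shut). A call has 1 to 20 rows; each row shifts and turns the commanded pose from where the row before left it, along the tool's axes as they then stand; what a row does not reach is not made up. Full scale, the value 1, is 30 mm for a shift and 0.08 rad for a turn. A row lasts 1/8 s, in which the tool goes at most 62.5 mm and 10.7 degrees, less where a joint would pass 70% of its speed; a pose out of reach is approached as far as the arm can. A call with a number of a shift or a turn outside -1 to 1 is refused whole. A call with a gripper value outside its range is refused whole. The fingers move at their own pace and stop on an object; "squeeze" is the grip in N (left out, the last holds). Time passes only in rows, so rows that do not move let the fingers close. It gives the time, the measured TCP pose, the force and the opening at its end, in the units of the state.
- ctrl.get_state(): the state, without advancing time (a new reading comes with each control period).
- ctrl.capture(name): name is "scene" or "top" or "wrist"; returns the picture (420x560x3 uint8, blue, green, red); there is no depth.
- ctrl.calibration(name): a dict with "fx", "fy", "cx", "cy" (pixels), "cam_to_world" (4x4, takes a point from camera to world coordinates); the wrist camera has in their place "T_tool_cam" (4x4, takes a point from camera to tool coordinates, whose origin is the TCP and whose axes are the tool frame's). Camera axes: x right, y down, z forward; pixel columns grow to the right and rows downward; lengths in m; the calibration is good to about 2 mm. A picture is of the moment at which its call begins: read the wrist's pose just before it. calibration takes no time and is no camera call.
- ctrl.job_done(): hands the job in, once; it reports no verdict.
The state is a dict: "time": time; "joint_positions": joint angles; "joint_velocities": joint speeds; "effort": joint torques, N m; "ee_pos": TCP position; "tcp_rot": TCP orientation; "ft_force": force on the tool from outside, world axes, zero at the start; "ft_torque": the same for the moment, N m; "grip_width": finger opening in m.
Only numpy, scipy, OpenCV 4.12 (cv2) and the standard library are available. Lean on these libraries where they do the work, as an engineer would, in place of code of your own. Each camera call takes 0.05 s, during which the arm holds its last target. There are 200 camera calls.

TASK

Nest the smaller of the two loose metal cups in the holding cup on the grey indexing fixture, upright and right down on its floor, and leave the larger cup where it stands. Then grip the fixture's black bar knob, turn it anticlockwise back to its home end stop, and from there turn it clockwise three clicks to the third stop without ever running past that stop. Finish while still gripping the knob there: do not let go.

Things in the scene. Friction and masses are not known exactly. Their poses are not given: they have to be found in the camera images.
- small_cup: Loose open-topped plain aluminium cup to be nested: 70 mm tall, outer diameter 46 mm at the foot and 52 mm at the rim, wall 3 mm, 0.12 kg (may vary by a third). Stands upright on the table. Origin: centre of the underside; z up.
- large_cup: The other loose aluminium cup, same shape and height but 68 mm at the foot and 74 mm at the rim; it does not fit and must stay where it is. Origin: centre of the underside.
- nest_floor (a point): Centre of the inner floor of the open steel holding cup on the fixture's turntable, 25.5 mm above the table. Its mouth is 24 mm above this floor; the bore tapers from about 60 mm diameter at the mouth to 51 mm at the floor; outer diameter 68 mm. A nested small cup stands 46 mm out of it.
- index_fixture: Grey plate 150 (x) by 310 (y) by 14 mm, fixed to the table. Origin: centre of its underside. Turntable with holding cup centred at its y = +85 mm (the robot's left), bar knob at y = -75 mm. Six thin black marks round the knob show where its nose points at each stop; the longest is home. A plunger in a dark block clicks between the teeth of the knob's disc.
- grip_bar (a point): Black upright bar, the knob's grip: 56 mm long without its nose (its x, pointing to the nose), 16 mm thick (its y), 34 mm tall. Origin: centre of its underside, on the knob's vertical axis, 40.5 mm above the table; top at 74.5 mm. Below it a 26 mm hub and an 82 mm disc whose teeth end 30.5 mm above the table. Pinch it across its thickness from above.
- bar_nose (a point): Edge of the wedge-shaped nose at one end of the grip bar, 38.5 mm from the turning axis, at half the bar's height: it shows which way the knob points. The bar's other end is square.
- index_plate (a joint): Knob angle (rad), growing clockwise seen from above. 0: home, a solid end stop. Click stops every 0.4 rad: 0 (home), 0.4, 0.8, 1.2 (third stop, nose to the fixture's front, -x), 1.6, 2.0 (other end). Starts at the first or second stop. About 0.3 N m passes a click; the knob snaps into the nearest stop and stays. The turntable turns with the knob.
Not all that is in view belongs to the job. What is shaped like the small_cup but yellow is not meant.

How it is judged:
By the outcome, as a careful person would: the job done as asked, in the order asked, and still so for the second after the job is handed in, while the arm keeps its last pose, push and grip.
It also fails if it takes over 48 s, if anything falls off the work surface, if the arm or the gripper's body presses on something with over 40 N, if the wrist force passes 120 N, or if a joint passes its speed limit or range.

## Working session

There is one attempt and no reset: what is moved stays moved. The work goes in short steps, Python scripts to look and compute and a tool call to move; the robot and the scene stay as the last step left them, time stands still between calls to the robot, and variables do not carry over. Pictures are saved under pics/ and viewed, about 8 in all and at most 12, crops included, and the job is handed in when it is done.

Besides the shell and the picture viewer there is one more tool, called after "Call:" by a JSON object that holds its "method" and its "body", one argument or row to a line. jog_arm: Moves the arm, as the interface text tells. Its arguments: {"type":"object","properties":{"offset":{"type":"array","items":{"type":"array","items":{"type":"number","minimum":-1,"maximum":1}}},"turn":{"type":"array","items":{"type":"array","items":{"type":"number","minimum":-1,"maximum":1}}},"grip":{"type":"array","items":{"type":"number"}},"squeeze":{"type":"number"}},"required":["offset","turn","grip"]}

```bash
mkdir -p pics; ls
python3 - <<'E'
from cell import ctrl
import cv2
s=ctrl.get_state();print({k:s[k] for k in('time','ee_pos','tcp_rot','grip_width')})
for n in('scene','top'):
    cv2.imwrite(f'pics/{n}0.png',ctrl.capture(n));c=ctrl.calibration(n);print(n,c)
print(ctrl.calibration('wrist'))
E
```

```text
pics
{'time': 0.0, 'ee_pos': array([ 0.19679831, -0.48596954,  0.23043542]), 'tcp_rot': array([-89.81751614,  89.88533888, 112.22731703]), 'grip_width': 0.08569496050727762}
scene {'fx': 474.00063371654284, 'fy': 474.00063371654284, 'cx': 273.8593678260755, 'cy': 207.97632551811603, 'cam_to_world': array([[ 0.58428636, -0.37015001,  0.72221771, -0.46354145],
       [-0.81137162, -0.28496777,  0.51036209, -0.73291211],
       [ 0.01689823, -0.88418456, -0.466832  ,  0.66034628],
       [ 0.        ,  0.        ,  0.        ,  1.        ]])}
top {'fx': 462.1813807746062, 'fy': 462.1813807746062, 'cx': 279.10035187817556, 'cy': 208.07797139209063, 'cam_to_world': array([[-0.02292159, -0.98078397,  0.19374572,  0.27898166],
       [-0.99965975,  0.02007202, -0.01665831, -0.0504414 ],
       [ 0.01244934, -0.19406163, -0.98091034,  1.16010003],
       [ 0.        ,  0.        ,  0.        ,  1.        ]])}
{'fx': 337.46422542739754, 'fy': 337.46422542739754, 'cx': 283.94675662877995, 'cy': 209.63222432769908, 'T_tool_cam': array([[-4.74382257e-04, -2.89278431e-01,  9.57244882e-01,
        -1.42425477e-01],
       [ 9.99999708e-01,  4.36817581e-04,  6.27576113e-04,
        -3.74876634e-04],
       [-5.99685628e-04,  9.57244900e-01,  2.89278140e-01,
        -7.44020794e-02],
       [ 0.00000000e+00,  0.00000000e+00,  0.00000000e+00,
         1.00000000e+00]])}
```

View pics/top0.png

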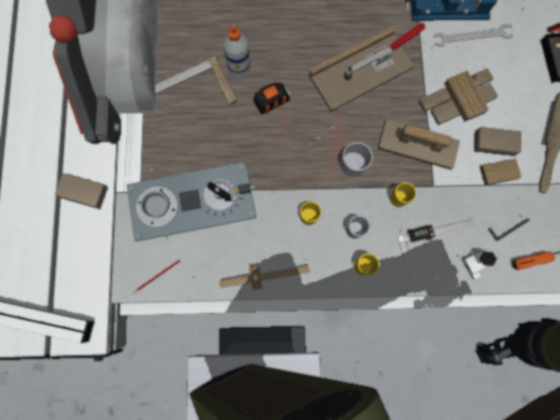

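View pics/scene0.png

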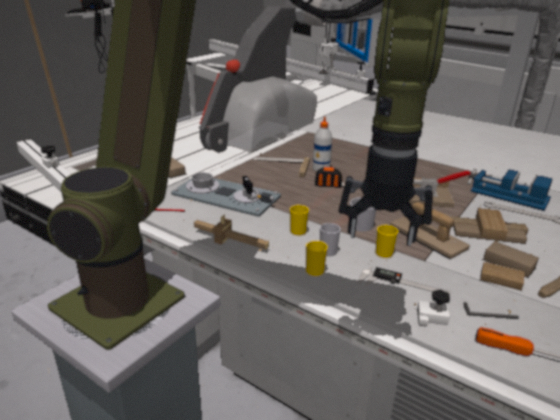

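The metal cups are at (357,227) and (357,157) in the top view. The yellow ones at (310,212), (403,194) and (367,264) are decoys. The cup at (357,227) looks like the smaller one, so I'll confirm it in an enlarged crop along with the fixture.

Run:
```python
import cv2,numpy as np
im=cv2.imread('pics/top0.png')
a=cv2.resize(im[155:245,125:265],None,fx=5.7,fy=5.7,interpolation=cv2.INTER_CUBIC)[:, :798]
a=cv2.resize(im[160:240,125:265],(798,456)) if 0 else cv2.resize(im[150:245,125:265],(700,475),interpolation=cv2.INTER_CUBIC)
cv2.imwrite('pics/c1.png',a)
cv2.imwrite('pics/c2.png',cv2.resize(im[135:285,285:425],(560,600),interpolation=cv2.INTER_CUBIC))
```

```text
(no output)
```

View pics/c1.png

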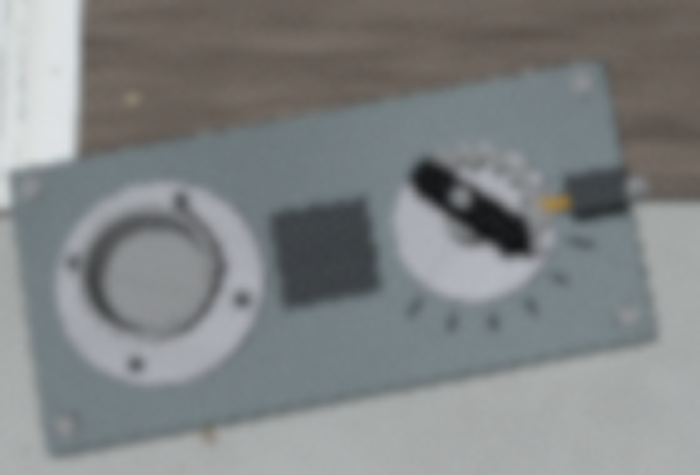

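View pics/c2.png

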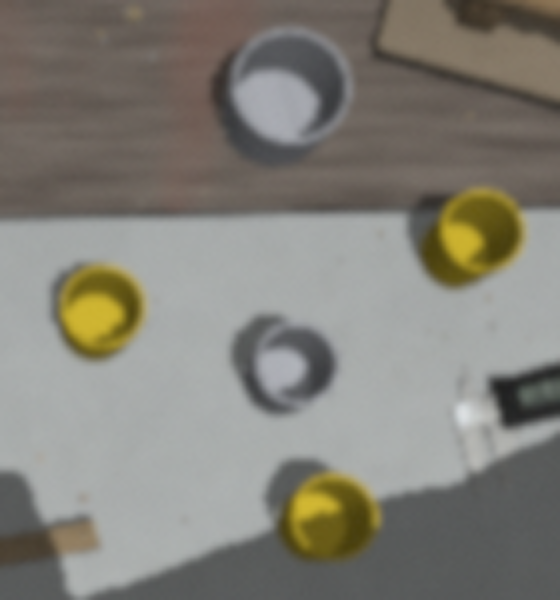

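The crop confirms it: the small metal cup's rim centre is near crop (296,366), i.e. pixel (359,226.5), and the large cup is clearly bigger. On the fixture, the nose points to about (528,248) in the crop, between the home mark (583,242) and the next mark (562,278).

```bash
cat > h.py <<'E'
from cell import ctrl
import numpy as np, cv2
from scipy.spatial.transform import Rotation as R
def ray(name,uv,z,pose=None):
    c=ctrl.calibration(name)
    if name=='wrist':
        T=np.eye(4);T[:3,:3]=R.from_euler('xyz',pose['tcp_rot'],degrees=True).as_matrix();T[:3,3]=pose['ee_pos'];T=T@c['T_tool_cam']
    else:T=c['cam_to_world']
    d=T[:3,:3]@[(uv[0]-c['cx'])/c['fx'],(uv[1]-c['cy'])/c['fy'],1]
    return T[:3,3]+d*(z-T[2,3])/d[2]
E
python3 - <<'E'
from h import *
np.set_printoptions(precision=4,suppress=True)
f=lambda p:(p[0]/5+125-.4,p[1]/5+150-.4)
g=lambda p:(p[0]/4+285-.4,p[1]/4+135-.4)
C=[ray('top',f(p),.014)[:2] for p in[(10,170),(605,62),(658,340),(50,455)]]
print('corners',C); ctr=np.mean(C,0)
u=(C[0]+C[3]-C[1]-C[2]);u/=np.linalg.norm(u) # +y fixture
yaw=np.arctan2(-u[0],u[1]);print('fix',ctr,np.degrees(yaw),[np.linalg.norm(C[i]-C[i-1]) for i in range(4)])
S=[ray('top',f(p),.014)[:2] for p in[(30,187),(582,82),(628,317),(66,428)]];print('screws ctr',np.mean(S,0));us=S[0]+S[3]-S[1]-S[2];print(np.degrees(np.arctan2(-us[0],us[1])))
print('nest pred',ctr+.085*u,'knob pred',ctr-.075*u)
print('nest mouth meas',ray('top',f((155,275)),.0495))
k=ctr-.075*u
x=np.array([u[1],-u[0]])
for p,z in[((583,242),.014),((562,278),.014),((532,310),.014),((492,323),.014),((452,323),.014),((414,308),.014),((528,249),.066),((425,170),.0745)]:
    d=ray('top',f(p),z)[:2]-k; print(p,np.degrees(np.arctan2(d@u,d@x)),np.linalg.norm(d), 'world ang',np.degrees(np.arctan2(d[1],d[0])))
print('small rim',ray('top',g((296,366)),.07), np.linalg.norm(ray('top',g((254,366)),.07)-ray('top',g((336,366)),.07)))
print('floor',ray('top',g((282,369)),.003))
print('large rim',ray('top',g((290,88)),.07))
for p in[(99,309),(480,232),(330,516)]:print('yellow',ray('top',g(p),.07))
print('mat vs',)
# scene-view check
E
```

```text
corners [array([0.5768, 0.3166]), array([0.6281, 0.0136]), array([ 0.4821, -0.0117]), array([0.4304, 0.2908])]
fix [0.5293 0.1523] 9.662249455864146 [np.float64(0.14861900756066793), np.float64(0.30725378435883444), np.float64(0.1481770441652093), np.float64(0.30693840297674135)]
screws ctr [0.5308 0.1546]
10.156562927993006
nest pred [0.5151 0.2361] knob pred [0.5419 0.0784]
nest mouth meas [0.5132 0.2324 0.0495]
(583, 242) -108.87443684584379 0.05345597997268598 world ang -99.21218738997963
(562, 278) -132.36107257475882 0.04994457051018712 world ang -122.69882311889467
(532, 310) -157.77804266496958 0.05080755457609851 world ang -148.11579320910542
(492, 323) 178.0710422226296 0.049844797401586254 world ang -172.26670832150631
(452, 323) 155.04134583089268 0.0507754001693882 world ang 164.70359528675684
(414, 308) 131.82908565741664 0.05226041283813486 world ang 141.4913351132808
(528, 249) -137.53437096466166 0.03751564695133982 world ang -127.87212150879753
(425, 170) 42.043553949063885 0.02446624057137527 world ang 51.70580340492804
small rim [ 0.4465 -0.258   0.07  ] 0.04913074117854123
floor [ 0.455  -0.2618  0.003 ]
large rim [ 0.6196 -0.2641  0.07  ]
yellow [ 0.4836 -0.1414  0.07  ]
yellow [ 0.5264 -0.3746  0.07  ]
yellow [ 0.3568 -0.273   0.07  ]
mat vs
```

```bash
cat >> h.py <<'E'
def rows(target,yaw_y,s=None):
    """print offset (mm) in tool axes and turn to reach target TCP with tool y at world angle yaw_y (deg), tool down"""
    s=s or ctrl.get_state()
    M=R.from_euler('xyz',s['tcp_rot'],degrees=True).as_matrix()
    y=np.array([np.cos(np.radians(yaw_y)),np.sin(np.radians(yaw_y)),0]);x=np.array([0,0,-1.])
    T=np.c_[x,y,np.cross(x,y)]
    print('off mm',(M.T@(np.array(target)-s['ee_pos'])*1000).round(2),'turn rad',R.from_matrix(M.T@T).as_rotvec().round(4))
E
python3 - <<'E'
from h import *
s=ctrl.get_state();M=R.from_euler('xyz',s['tcp_rot'],degrees=True).as_matrix()
print(M.round(3),s['joint_positions'].round(1))
rows([.44,-.26,.20],60)
rows([.44,-.26,.20],90)
E
```

```text
[[-0.001  0.375 -0.927]
 [ 0.002 -0.927 -0.375]
 [-1.    -0.002  0.   ]] [-68.   14.9  -8.   67.2  -0.   90. ]
off mm [  30.75 -118.16 -310.23] turn rad [-2.2332e+00 -2.0000e-03  1.0000e-03]
off mm [  30.75 -118.16 -310.23] turn rad [-2.7568e+00 -2.5000e-03  5.0000e-04]
```

Call:
{"method": "jog_arm", "body": {
  "offset": [
    [0.18,-0.35,-0.95],
    [0.18,-0.35,-0.95],
    [0.18,-0.35,-0.95],
    [0.18,-0.35,-0.95],
    [0.18,-0.35,-0.95],
    [0.18,-0.35,-0.95],
    [0.18,-0.35,-0.95],
    [0.18,-0.35,-0.95],
    [0.18,-0.35,-0.95],
    [0.18,-0.35,-0.95],
    [0.18,-0.35,-0.95],
    [0,0,0],
    [0,0,0],
    [0,0,0],
    [0,0,0],
    [0,0,0],
    [0,0,0]
  ],
  "turn": [
    [0,0,0],
    [0,0,0],
    [0,0,0],
    [0,0,0],
    [0,0,0],
    [0,0,0],
    [0,0,0],
    [0,0,0],
    [0,0,0],
    [0,0,0],
    [0,0,0],
    [0.96,0,0],
    [0.96,0,0],
    [0.96,0,0],
    [0.96,0,0],
    [0.96,0,0],
    [0,0,0]
  ],
  "grip": [0,0,0,0,0,0,0,0,0,0,0,0,0,0,0,0,0],
  "squeeze": 30
}}

```text
time: 2.22
ee_pos: [0.444, -0.2617, 0.1715]
tcp_rot: [-31.0, 89.9, 149.1]
ft_force: [0.0, 0.2, 0.3]
grip_width: 0.086
```

Run:
```python
from h import *
s=ctrl.get_state();im=ctrl.capture('wrist')
import pickle;pickle.dump(s,open('w1.pkl','wb'))
print(s['time'],s['ee_pos'],s['joint_positions'].round(1))
cv2.imwrite('pics/w1.png',im)
```

```text
2.225 [ 0.44398591 -0.26169757  0.17151685] [-30.5  15.9 -15.7  58.4   0.  149.4]
```

View pics/w1.png

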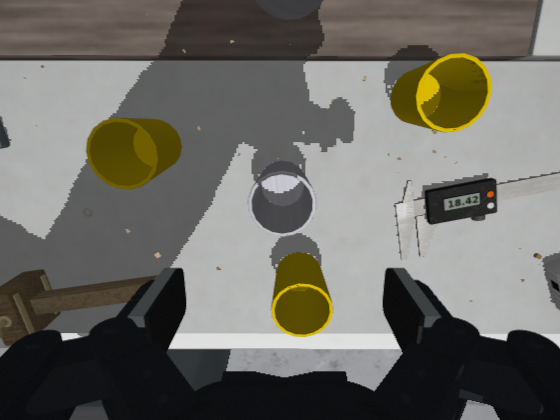

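The wrist view shows the small grey cup with its rim centred near (282,202), spanning x 248–316. The yellow cup at (302,310) lies toward the robot, so closing the jaws along world y is clear of it.

Run:
```python
from h import *
import pickle;s=pickle.load(open('w1.pkl','rb'))
for p in[(282,202),(248,202),(316,202),(282,170),(282,234)]:print(p,ray('wrist',p,.07,s).round(4))
print('yellow',ray('wrist',(302,310),.07,s).round(4),ray('wrist',(302,332),.07,s).round(4))
c=ray('wrist',(282,202),.07,s)
rows([c[0],c[1],.035],-90)
```

```text
(282, 202) [ 0.4504 -0.2597  0.07  ]
(248, 202) [ 0.4504 -0.2342  0.07  ]
(316, 202) [ 0.4505 -0.2852  0.07  ]
(282, 170) [ 0.4746 -0.2597  0.07  ]
(282, 234) [ 0.4248 -0.2597  0.07  ]
yellow [ 0.3575 -0.2764  0.07  ] [ 0.336  -0.2768  0.07  ]
off mm [136.57  -1.93  -6.49] turn rad [0.0021 0.0007 0.0004]
```

Call:
{"method": "jog_arm", "body": {
  "offset": [
    [0,-0.06,-0.2],
    [0.94,0,0],
    [0.94,0,0],
    [0.94,0,0],
    [0.94,0,0],
    [0.94,0,0],
    [0,0,0],
    [0,0,0],
    [0,0,0],
    [0,0,0],
    [0,0,0],
    [0,0,0],
    [0,0,0],
    [0,0,0]
  ],
  "turn": [
    [0,0,0],
    [0,0,0],
    [0,0,0],
    [0,0,0],
    [0,0,0],
    [0,0,0],
    [0,0,0],
    [0,0,0],
    [0,0,0],
    [0,0,0],
    [0,0,0],
    [0,0,0],
    [0,0,0],
    [0,0,0]
  ],
  "grip": [0,0,0,0,0,0,0,1,1,1,1,1,1,1],
  "squeeze": 35
}}

```text
time: 4.03
ee_pos: [0.4516, -0.2606, 0.0325]
tcp_rot: [157.5, 89.8, -22.5]
ft_force: [-0.1, 0.7, 6.4]
grip_width: 0.0504
```

Call:
{"method": "jog_arm", "body": {
  "offset": [
    [-0.5,0,0],
    [-0.9,0,0],
    [-0.9,0,0],
    [-0.9,0,0],
    [-0.9,0,0],
    [-0.4,0,0],
    [0,0,0],
    [0,0,0],
    [0,0,0],
    [0,0,0],
    [0,0,0],
    [0,0,0],
    [0,0,0],
    [0,0,0],
    [0,0,0],
    [0,0,0],
    [0,0,0],
    [0,0,0],
    [0,0,0],
    [0,0,0]
  ],
  "turn": [
    [0,0,0],
    [-1,0,0],
    [-1,0,0],
    [-1,0,0],
    [-1,0,0],
    [-1,0,0],
    [-1,0,0],
    [-1,0,0],
    [-1,0,0],
    [-1,0,0],
    [-1,0,0],
    [-1,0,0],
    [-1,0,0],
    [-1,0,0],
    [-1,0,0],
    [-1,0,0],
    [-1,0,0],
    [-1,0,0],
    [-1,0,0],
    [-1,0,0]
  ],
  "grip": [1,1,1,1,1,1,1,1,1,1,1,1,1,1,1,1,1,1,1,1]
}}

```text
time: 6.52
ee_pos: [0.45, -0.26, 0.1666]
tcp_rot: [4.8, 90.0, -87.9]
ft_force: [-0.2, -1.0, -2.7]
grip_width: 0.0506
```

Run:
```python
from h import *
s=ctrl.get_state();print(s['grip_width'],s['ee_pos'],s['joint_positions'].round(1))
M=R.from_euler('xyz',s['tcp_rot'],degrees=True).as_matrix();print(np.degrees(np.arctan2(M[1,1],M[0,1])))
rows([.514,.234,.19],-2.7)
# view spot: camera centred on fixture mouth
```

```text
0.050610143497075155 [ 0.44998107 -0.25999029  0.16664668] [-30.   16.5 -15.7  57.8  -0.   62.7]
-2.7175280600483913
off mm [ -23.44   40.53 -496.47] turn rad [-0.0003  0.0002 -0.    ]
```

Call:
{"method": "jog_arm", "body": {
  "offset": [
    [-0.05,0.09,-0.95],
    [-0.05,0.09,-0.95],
    [-0.05,0.09,-0.95],
    [-0.05,0.09,-0.95],
    [-0.05,0.09,-0.95],
    [-0.05,0.09,-0.95],
    [-0.05,0.09,-0.95],
    [-0.05,0.09,-0.95],
    [-0.05,0.09,-0.95],
    [-0.05,0.09,-0.95],
    [-0.05,0.09,-0.95],
    [-0.05,0.09,-0.95],
    [-0.05,0.09,-0.95],
    [-0.05,0.09,-0.95],
    [-0.05,0.09,-0.95],
    [0,0,0]
  ],
  "turn": [
    [0,0,0],
    [0,0,0],
    [0,0,0],
    [0,0,0],
    [0,0,0],
    [0,0,0],
    [0,0,0],
    [0,0,0],
    [0,0,0],
    [0,0,0],
    [0,0,0],
    [0,0,0],
    [0,0,0],
    [0,0,0],
    [0,0,0],
    [0,0,0]
  ],
  "grip": [1,1,1,1,1,1,1,1,1,1,1,1,1,1,1,1]
}}

```text
time: 8.52
ee_pos: [0.5124, 0.1664, 0.1891]
tcp_rot: [115.4, 89.9, 22.7]
ft_force: [1.2, 0.9, -1.5]
grip_width: 0.0505
```

Run:
```python
from h import *
s=ctrl.get_state();im=ctrl.capture('wrist')
import pickle;pickle.dump(s,open('w2.pkl','wb'))
print(s['time'],s['ee_pos'],s['joint_positions'].round(1))
cv2.imwrite('pics/w2.png',im)
```

```text
8.525 [0.51237819 0.16640845 0.18914351] [ 18.   17.4 -10.8  61.7   0.  110.7]
```

View pics/w2.png

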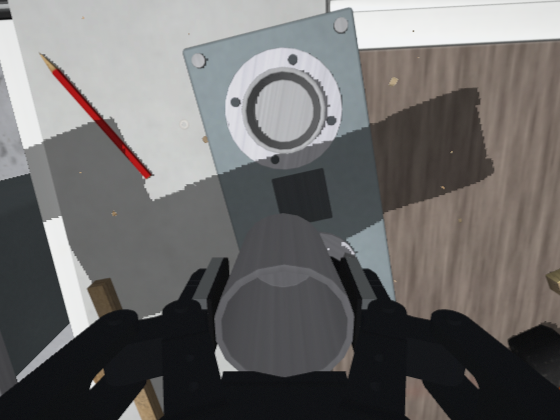

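The wrist view shows the nest floor centre near (284,111) and the ring centre near (285.5,110), with the held cup's rim at about (284,321).

Run:
```python
from h import *
import pickle;s=pickle.load(open('w2.pkl','rb'))
im=cv2.imread('pics/w2.png')
a=cv2.resize(im[40:180,200:360],(640,560),interpolation=cv2.INTER_CUBIC)
g=cv2.cvtColor(im,cv2.COLOR_BGR2GRAY)
cs=cv2.HoughCircles(g[40:180,200:360],cv2.HOUGH_GRADIENT,1,5,param1=120,param2=18,minRadius=28,maxRadius=65)
if cs is not None:
  for c in cs[0][:8]:print((c+[200,40,0]).round(1))
print('mouth',ray('wrist',(285.5,110),.0495,s),'floor',ray('wrist',(284,111),.0255,s))
for p in[(243,110),(328,110),(285,65),(285,154)]:print(ray('wrist',p,.0495,s).round(4))
print('turntable',)
z=s['ee_pos'][2]+.0375
for p in[(284,266),(284,377),(215,320),(353,320)]:print('rim',ray('wrist',p,z,s)-s['ee_pos'])
cv2.imwrite('pics/c3.png',a)
```

```text
[284.5 109.5  43.3]
[274.5 115.5  47.7]
[285.5 117.5  51.2]
[280.5 112.5  41.3]
[291.5 121.5  44.4]
[281.5 103.5  37.8]
[275.5 107.5  51.2]
[278.5  94.5  46.3]
mouth [0.51772859 0.23871797 0.0495    ] floor [0.51651563 0.23778515 0.0255    ]
[0.4837 0.2403 0.0495]
[0.5518 0.2371 0.0495]
[0.5189 0.2721 0.0495]
[0.5157 0.2037 0.0495]
turntable
rim [0.00155446 0.02236578 0.0375    ]
rim [-0.0006266  -0.02425976  0.0375    ]
rim [-0.02428941  0.00215357  0.0375    ]
rim [ 0.02541162 -0.00021852  0.0375    ]
```

View pics/c3.png

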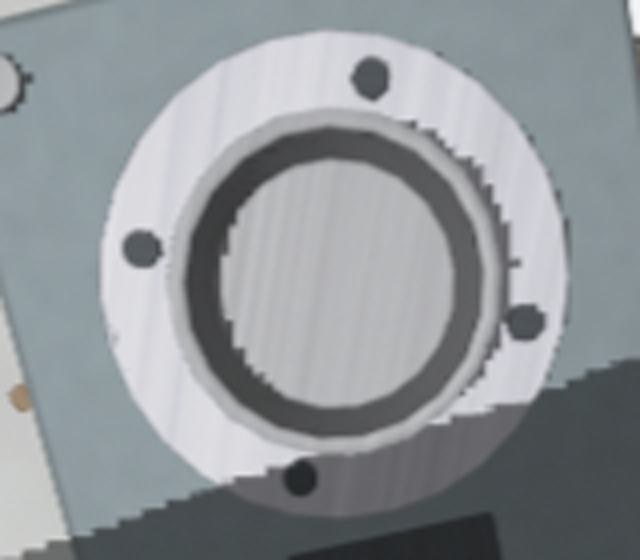

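Call:
{"method": "jog_arm", "body": {
  "offset": [
    [0,0,-0.8],
    [0,0,-0.8],
    [0,0,-0.8],
    [0.8,0,0],
    [0.8,0,0],
    [0.8,0,0],
    [0.7,0,0],
    [0,0,0],
    [0,0,0]
  ],
  "turn": [
    [0,0,0],
    [0,0,0],
    [0,0,0],
    [0,0,0],
    [0,0,0],
    [0,0,0],
    [0,0,0],
    [0,0,0],
    [0,0,0]
  ],
  "grip": [1,1,1,1,1,1,1,1,1]
}}

```text
time: 9.7
ee_pos: [0.5161, 0.2363, 0.0963]
tcp_rot: [102.9, 90.0, 10.0]
ft_force: [0.1, 0.3, -1.2]
grip_width: 0.0503
```

Run:
```python
from h import *
rows([.516,.2385,.058],-2.7);print(ctrl.get_state()['ft_force'])
```

```text
off mm [38.33 -0.29 -2.17] turn rad [-0.0037 -0.0002 -0.0008]
[ 0.06738603  0.34843959 -1.20709645]
```

Call:
{"method": "jog_arm", "body": {
  "offset": [
    [0,0,-0.07],
    [0.4,0,0],
    [0.4,0,0],
    [0.3,0,0],
    [0.05,0,0],
    [0,0,0]
  ],
  "turn": [
    [0,0,0],
    [0,0,0],
    [0,0,0],
    [0,0,0],
    [0,0,0],
    [0,0,0]
  ],
  "grip": [1,1,1,1,1,1]
}}

```text
time: 10.45
ee_pos: [0.5157, 0.2388, 0.0607]
tcp_rot: [-58.1, 90.0, -151.0]
ft_force: [-0.7, 0.3, -1.6]
grip_width: 0.0506
```

Call:
{"method": "jog_arm", "body": {
  "offset": [
    [0.05,0,0],
    [0.04,0,0],
    [0,0,0]
  ],
  "turn": [
    [0,0,0],
    [0,0,0],
    [0,0,0]
  ],
  "grip": [1,1,1]
}}

```text
time: 10.82
ee_pos: [0.5158, 0.2389, 0.0583]
tcp_rot: [115.2, 90.0, 22.3]
ft_force: [-0.7, -0.2, -1.3]
grip_width: 0.0506
```

Call:
{"method": "jog_arm", "body": {
  "offset": [
    [0.03,0,0],
    [0.03,0,0],
    [0,0,0]
  ],
  "turn": [
    [0,0,0],
    [0,0,0],
    [0,0,0]
  ],
  "grip": [1,1,1]
}}

```text
time: 11.2
ee_pos: [0.5159, 0.239, 0.0579]
tcp_rot: [125.5, 89.9, 32.7]
ft_force: [-4.0, -0.9, 8.2]
grip_width: 0.0502
```

Call:
{"method": "jog_arm", "body": {
  "offset": [
    [0,0,0],
    [0,0,0],
    [0,0,0],
    [0,0,0],
    [-0.4,0,0],
    [-0.8,0,0],
    [-0.9,0,0],
    [-0.9,0,0],
    [-0.9,0,0],
    [-0.7,0,0],
    [0,0,0],
    [0,0,0],
    [0,0,0],
    [0,0,0],
    [0,0,0],
    [0,0,0],
    [0,0,0],
    [0,0,0],
    [0,0,0],
    [0,0,0]
  ],
  "turn": [
    [0,0,0],
    [0,0,0],
    [0,0,0],
    [0,0,0],
    [0,0,0],
    [0,0,0],
    [-1,0,0],
    [-1,0,0],
    [-1,0,0],
    [-1,0,0],
    [-1,0,0],
    [-1,0,0],
    [-1,0,0],
    [-1,0,0],
    [-1,0,0],
    [-1,0,0],
    [-1,0,0],
    [-1,0,0],
    [-1,0,0],
    [-1,0,0]
  ],
  "grip": [0,0,0,0,0,0,0,0,0,0,0,0,0,0,0,0,0,0,0,0]
}}

```text
time: 13.7
ee_pos: [0.5159, 0.2389, 0.1953]
tcp_rot: [53.3, 89.9, 24.7]
ft_force: [-0.1, 0.1, -0.5]
grip_width: 0.0856
```

Run:
```python
from h import *
s=ctrl.get_state()
print(s['grip_width'],s['ee_pos'])
M=R.from_euler('xyz',s['tcp_rot'],degrees=True).as_matrix();a=np.degrees(np.arctan2(M[1,1],M[0,1]));print(a)
rows([.542,.079,.18],a)
```

```text
0.08557576894184873 [0.51592143 0.23894313 0.19531976]
61.457143105912074
off mm [  15.28 -128.05   99.32] turn rad [-0.      0.0005 -0.0007]
```

Call:
{"method": "jog_arm", "body": {
  "offset": [
    [0,-0.71,0.55],
    [0,-0.71,0.55],
    [0,-0.71,0.55],
    [0,-0.71,0.55],
    [0,-0.71,0.55],
    [0,-0.71,0.55],
    [0,0,0],
    [0,0,0],
    [0,0,0],
    [0,0,0],
    [0,0,0],
    [0,0,0],
    [0,0,0],
    [0,0,0],
    [0,0,0],
    [0,0,0],
    [0,0,0],
    [0,0,0],
    [0,0,0],
    [0,0,0]
  ],
  "turn": [
    [0,0,0],
    [0,0,0],
    [0,0,0],
    [0,0,0],
    [0,0,0],
    [0,0,0],
    [-1,0,0],
    [-1,0,0],
    [-1,0,0],
    [-1,0,0],
    [-1,0,0],
    [-1,0,0],
    [-1,0,0],
    [-1,0,0],
    [-1,0,0],
    [-1,0,0],
    [-1,0,0],
    [-1,0,0],
    [-1,0,0],
    [-1,0,0]
  ],
  "grip": [0,0,0,0,0,0,0,0,0,0,0,0,0,0,0,0,0,0,0,0]
}}

```text
time: 16.2
ee_pos: [0.5414, 0.0792, 0.1953]
tcp_rot: [-27.5, 89.9, 8.1]
ft_force: [0.9, -0.1, -1.2]
grip_width: 0.085
```

Call:
{"method": "jog_arm", "body": {
  "offset": [
    [0,0,0],
    [0,0,0],
    [0,0,0],
    [0,0,0],
    [0,0,0]
  ],
  "turn": [
    [-1,0,0],
    [-1,0,0],
    [-1,0,0],
    [-1,0,0],
    [0,0,0]
  ],
  "grip": [0.4,0.4,0.4,0.4,0.4]
}}

```text
time: 16.82
ee_pos: [0.5414, 0.0793, 0.1952]
tcp_rot: [-46.3, 89.9, 7.4]
ft_force: [-0.1, -0.1, -0.0]
grip_width: 0.0512
```

Run:
```python
from h import *
s=ctrl.get_state();im=ctrl.capture('wrist')
import pickle;pickle.dump(s,open('w3.pkl','wb'))
print(s['time'],s['ee_pos'],s['joint_positions'].round(1),s['grip_width'])
t=ctrl.capture('top');cv2.imwrite('pics/t3.png',t)
big=cv2.resize(im[40:330,130:430],(600,580),interpolation=cv2.INTER_CUBIC)
tt=cv2.resize(t[165:245,125:175],(200,320),interpolation=cv2.INTER_CUBIC)
o=np.zeros((580,800,3),np.uint8);o[:,:600]=big;o[:320,600:]=tt
cv2.imwrite('pics/w3.png',o);cv2.imwrite('pics/w3raw.png',im)
```

```text
16.825 [0.54143701 0.07926722 0.19517371] [  8.3  18.   -9.   63.   -0.  -45.4] 0.05119395209137439
```

View pics/w3.png

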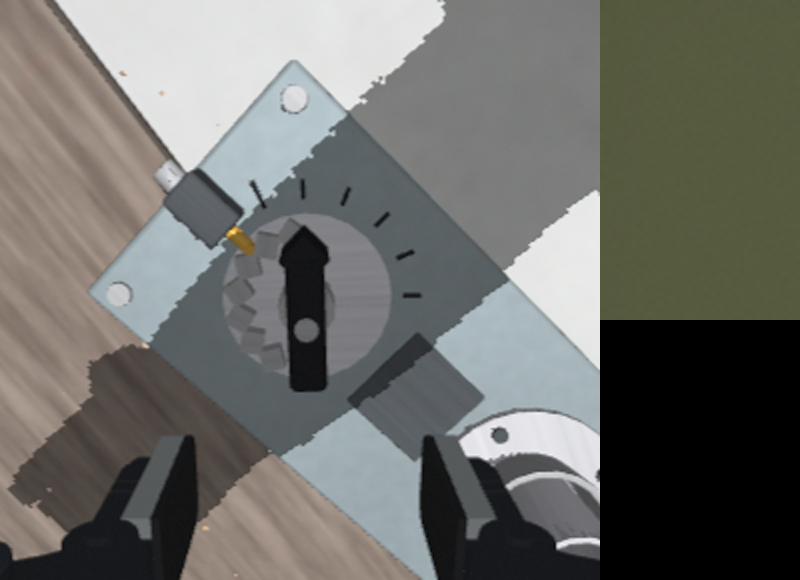

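The wrist view shows the knob aligned within a few degrees of the tool. Its nose, at crop (302,228), points at the second mark, so it sits at stop 1 (0.4 rad). The cup is standing in the nest at lower right.

Run:
```python
from h import *
import pickle;s=pickle.load(open('w3.pkl','rb'))
f=lambda p:(p[0]/2+130-.25,p[1]/2+40-.25)
w=lambda p,z:ray('wrist',f(p),z,s)[:2]
tip,tail=w((303,228),.0745),w((308.5,389),.0745)
a,b=w((305,272),.0745),w((308.5,389),.0745)
d=tip-tail;print('len',np.linalg.norm(d),np.degrees(np.arctan2(d[1],d[0])),np.degrees(np.arctan2(*(a-b)[::-1])))
c=tail+(tip-tail)*28/66.5;print('axis',c,'disc ctr',w((306.5,295),.0305))
for p in[(259,195),(303,188),(346,197),(382,219),(405,254),(412,295)]:
    v=w(p,.014)-c;print(np.degrees(np.arctan2(v[1],v[0])).round(1),np.linalg.norm(v).round(4))
sc=[w(p,.014) for p in[(293,99),(119,294)]];v=sc[0]-sc[1];print('fix y yaw from screws (+x dir reversed)',np.degrees(np.arctan2(-v[1],-v[0])))
rows([c[0],c[1],.048],146)
```

```text
len 0.0667392318552055 -124.37233977848584 -124.59988843656242
axis [0.54223688 0.07859894] disc ctr [0.54122951 0.07709561]
-100.3 0.0513
-124.2 0.0494
-148.4 0.0489
-171.8 0.05
164.9 0.0508
141.6 0.0517
fix y yaw from screws (+x dir reversed) 10.174037205094479
off mm [ 1.4691e+02 -1.0000e+00 -1.0000e-01] turn rad [-0.0395  0.0004  0.0004]
```

Call:
{"method": "jog_arm", "body": {
  "offset": [
    [0,-0.03,0.01],
    [0.84,0,0],
    [0.84,0,0],
    [0.84,0,0],
    [0.84,0,0],
    [0.84,0,0],
    [0.8,0,0],
    [0,0,0],
    [0,0,0]
  ],
  "turn": [
    [-0.43,0,0],
    [0,0,0],
    [0,0,0],
    [0,0,0],
    [0,0,0],
    [0,0,0],
    [0,0,0],
    [0,0,0],
    [0,0,0]
  ],
  "grip": [0.4,0.4,0.4,0.4,0.4,0.4,0.4,0.4,0.4]
}}

```text
time: 18.05
ee_pos: [0.5428, 0.079, 0.0451]
tcp_rot: [-48.7, 89.9, 7.1]
ft_force: [0.6, -0.4, 0.3]
grip_width: 0.0512
```

Call:
{"method": "jog_arm", "body": {
  "offset": [
    [0,0,0],
    [0,0,0],
    [0,0,0],
    [0,0,0],
    [0,0,0],
    [0,0,0]
  ],
  "turn": [
    [0,0,0],
    [0,0,0],
    [0,0,0],
    [0,0,0],
    [0,0,0],
    [0,0,0]
  ],
  "grip": [1,1,1,1,1,1],
  "squeeze": 80
}}

```text
time: 18.8
ee_pos: [0.5428, 0.0792, 0.0456]
tcp_rot: [-35.8, 89.9, 20.0]
ft_force: [-1.3, -0.1, 6.6]
grip_width: 0.0147
```

```bash
cat >> h.py <<'E'
def st():
    s=ctrl.get_state();M=R.from_euler('xyz',s['tcp_rot'],degrees=True).as_matrix()
    print('t',s['time'],'pos',s['ee_pos'].round(4),'yang',np.degrees(np.arctan2(M[1,1],M[0,1])).round(2),'tilt',M[2].round(4),'F',s['ft_force'].round(1),'T',s['ft_torque'].round(2),'w',s['grip_width'].round(4),'j6',s['joint_positions'][5].round(1))
E
python3 -c "
from h import *
st()"
```

```text
Traceback (most recent call last):
  File "h.py", line 20, in st
    print('t',s['time'],'pos',s['ee_pos'].round(4),'yang',np.degrees(np.arctan2(M[1,1],M[0,1])).round(2),'tilt',M[2].round(4),'F',s['ft_force'].round(1),'T',s['ft_torque'].round(2),'w',s['grip_width'].round(4),'j6',s['joint_positions'][5].round(1))
                                                                                                                                                                                         ^^^^^^^^^^^^^^^^^^^^^
AttributeError: 'float' object has no attribute 'round'
```

Call:
{"method": "jog_arm", "body": {
  "offset": [
    [0,0,0],
    [0,0,0],
    [0,0,0],
    [0,0,0],
    [0,0,0],
    [0,0,0],
    [0,0,0],
    [0,0,0]
  ],
  "turn": [
    [-0.6,0,0],
    [-0.9,0,0],
    [-0.9,0,0],
    [-0.9,0,0],
    [-0.9,0,0],
    [-0.8,0,0],
    [0,0,0],
    [0,0,0]
  ],
  "grip": [1,1,1,1,1,1,1,1]
}}

```text
time: 19.8
ee_pos: [0.5431, 0.0791, 0.0456]
tcp_rot: [-68.8, 89.9, 9.9]
ft_force: [-1.8, 0.4, 5.7]
grip_width: 0.0149
```

```bash
sed -i "s/s\['grip_width'\].round(4)/s['grip_width']/" h.py
python3 -c "
from h import *
st()"
```

```text
t 19.8 pos [0.5431 0.0791 0.0456] yang 168.71 tilt [-1.0e+00 -2.1e-03  8.0e-04] F [-1.8  0.4  5.7] T [-0.01  0.24  0.06] w 0.01492850183065783 j6 -70.4
```

Call:
{"method": "jog_arm", "body": {
  "offset": [
    [0,0,0],
    [0,0,0],
    [0,0,0]
  ],
  "turn": [
    [-0.4,0,0],
    [-0.3,0,0],
    [0,0,0]
  ],
  "grip": [1,1,1]
}}

```text
time: 20.18
ee_pos: [0.5431, 0.0791, 0.0456]
tcp_rot: [-49.2, 89.9, 32.4]
ft_force: [-0.3, 1.5, 4.9]
grip_width: 0.0148
```

```bash
python3 -c "
from h import *
st()"
```

```text
t 20.175 pos [0.5431 0.0791 0.0456] yang 171.57 tilt [-1.     -0.0018  0.0016] F [-0.3  1.5  4.9] T [ 0.26  0.21 -2.03] w 0.014841317811707774 j6 -73.3
```

Call:
{"method": "jog_arm", "body": {
  "offset": [
    [0,0,0],
    [0,0,0],
    [0,0,0],
    [0,0,0],
    [0,0,0],
    [0,0,0],
    [0,0,0],
    [0,0,0],
    [0,0,0],
    [0,0,0],
    [0,0,0],
    [0,0,0],
    [0,0,0],
    [0,0,0]
  ],
  "turn": [
    [0.6,0,0],
    [0.9,0,0],
    [0.9,0,0],
    [0.9,0,0],
    [0.9,0,0],
    [0.9,0,0],
    [0.9,0,0],
    [0.9,0,0],
    [0.9,0,0],
    [0.9,0,0],
    [0.9,0,0],
    [0.9,0,0],
    [0,0,0],
    [0,0,0]
  ],
  "grip": [1,1,1,1,1,1,1,1,1,1,1,1,1,1]
}}

```text
time: 21.92
ee_pos: [0.5425, 0.0795, 0.0456]
tcp_rot: [8.8, 89.9, 42.6]
ft_force: [-1.8, 1.3, 6.2]
grip_width: 0.0145
```

```bash
python3 -c "
from h import *
st()"
```

```text
t 21.925 pos [0.5425 0.0795 0.0456] yang 123.77 tilt [-1.0e+00  2.0e-04  1.6e-03] F [-1.8  1.3  6.2] T [ 0.16  0.37 -0.16] w 0.014534040835359363 j6 -25.5
```

Call:
{"method": "jog_arm", "body": {
  "offset": [
    [0,0,0],
    [0,0,0],
    [0,0,0],
    [0,0,0],
    [0,0,0],
    [0,0,0],
    [0,0,0],
    [0,0,0],
    [0,0,0],
    [0,0,0],
    [0,0,0]
  ],
  "turn": [
    [0.6,0,0],
    [0.6,0,0],
    [0.6,0,0],
    [0.6,0,0],
    [0.6,0,0],
    [0.6,0,0],
    [0.6,0,0],
    [0.6,0,0],
    [0.3,0,0],
    [0,0,0],
    [0,0,0]
  ],
  "grip": [1,1,1,1,1,1,1,1,1,1,1]
}}

```text
time: 23.3
ee_pos: [0.5424, 0.0798, 0.0456]
tcp_rot: [48.9, 89.9, 59.3]
ft_force: [-2.3, 2.1, 6.7]
grip_width: 0.015
```

Run:
```python
from h import *
st();s=ctrl.get_state()
im=ctrl.capture('wrist');t=ctrl.capture('scene')
cv2.imwrite('pics/w4raw.png',im)
o=np.zeros((600,800,3),np.uint8);o[:420,:400]=im[:,80:480];o[:,400:]=cv2.resize(t[150:300,150:250],(400,600),interpolation=cv2.INTER_CUBIC)
cv2.imwrite('pics/w4.png',o)
```

```text
t 23.3 pos [0.5424 0.0798 0.0456] yang 100.43 tilt [-1.      0.0014  0.0012] F [-2.3  2.1  6.7] T [ 0.26  0.4  -0.06] w 0.015019260833630513 j6 -2.1
```

View pics/w4.png

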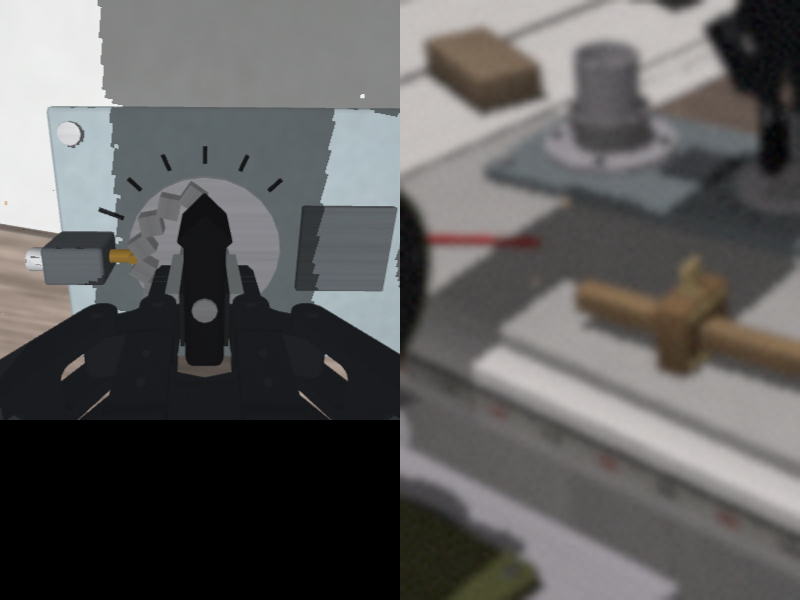

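The nose tip at (204,197) points at the fourth mark (205,155), which is the third stop. The scene crop on the right shows the cup upright in the nest. The knob torque is near zero, so I'm handing in.

```bash
python3 -c "
from h import *
print(ctrl.job_done());st()"
```

```text
the job is handed in; nothing more can be done
None
the job is handed in; nothing more can be done
```

I nested the small metal cup in the holding cup, turned the knob back to home and then clockwise three clicks, and handed the job in at about 23.4 s, still gripping the knob. The robot's state could not be read after the hand-in, so these checks all come from before it.

- **Cup:** It touched the nest floor with the tool at 57.9 mm, where about 58 mm was expected, at 8 N. The scene picture shows it standing upright. I did not touch the large cup or the yellow ones.
- **Home stop:** The knob started at the first stop. The tool reached the computed home angle, and pushing about 3° further met a firm stop at 2.0 N m. The tool turned nearly all of those 3°, so the bar either twisted slightly in the grip or the grip gave.
- **Third stop:** From home I went clockwise in two moves (two clicks, then one). I ended at a jaw angle of 100.4°, where 100.0° was computed for the third stop, with only 0.06 N m left on the knob. The wrist picture shows the nose on the fourth mark, which is the third stop. I set the last move to end about 0.3° short so as not to run past it.

No check failed. The only disagreement was 1–3 mm between the top and wrist cameras on positions, and I used the wrist values. The top camera could not confirm the nesting because the arm blocked its view.

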